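Spin-test two vial carousels and tray the one that binds

ROBOT

A 6-joint arm with a two-finger parallel gripper is mounted at the origin on the work surface. World frame = base frame: x ahead of the robot, y to its left, z up, the work surface at z = 0. Lengths are in m, angles in degrees, forces in N, time in s.
With the tool pointing down it reaches from about 0.35 to 0.875 m from the base axis. Payload 4.2 kg.
Tool frame: the origin (TCP) lies on the centre line of the jaws, within the pads' length; the fingertips stand 19 mm ahead of it and the grasp point (between the pads) is the TCP; x points along the fingers, y is the direction in which the jaws open and shut, and the axes are right-handed (so a half turn about x gives the same grasp; the last joint's range is limited). The gripper opens to 87 mm and grips with 3 to 60 N. Pads are 19 mm wide; open, the fingers measure 117 mm over their backs; the gripper's body (75 mm by 190 mm) begins 51 mm behind the grasp point.
Start: joints at [-53.136, 22.042, 0.453, 0, -68.411, -14.817], TCP at [0.235, -0.579, 0.242] pointing down, gripper open.
Joint ranges: [-179.83, 179.83], [-69.29, 118.12], [-61.27, 80.66], [-181.25, 117.63], [-171.15, -9.14], [-177.46, 177.46]. Speed limits (degrees/s): [159.86, 159.86, 180, 180, 180, 180].

INTERFACE

Orientations are given as a 3x3 rotation matrix whose columns are the frame's x, y, z axes.
In Python, from station import * gives the robot as it stands.
- The arm moves only by the shell command python3 -m creep 'ROWS'. ROWS is JSON, a list of rows, each a list of 5 numbers: the opening, from 0 (shut) to 1 (fully open), then the shift along the world's x, y, z in mm, then the turn about the world's z in rad. In form: [[jaw, x, y, z, turn], ...]. A call has exactly 8 rows; each row is the pose to reach, as a shift and turn from the pose measured when the call began; what a row does not reach only later rows make up. A row lasts 1/10 s, in which the tool goes at most 50 mm and 8.59 degrees, less where a joint would pass 70% of its speed; a pose out of reach is approached as far as the arm can. A call with a gripper value outside its range is refused whole. The fingers move at their own pace and stop on an object; the grip force is fixed at half the most. Time passes only in rows, so rows that repeat a pose let the fingers close, or fill a call up. It gives the time, the measured TCP pose, the force and the opening at its end, in the units of the state.
- sense(): the state, without advancing time (a new reading comes with each control period).
- capture(name): name is "scene" or "top"; returns a dict with "image" (420x560x3 uint8, blue, green, red), "z_map" (420x560 float32, m along the optical axis (not along the pixel's ray), 0 where there is no reading), "mtx" (3x3 intrinsics, pixels), "k1" (the pictures are not rectified: a ray, as slopes to the right and down, at radius r is drawn at 1 + k1 r^2 times it, then the intrinsics apply), "eye" and "attitude" of the camera in the world. Camera axes: x right, y up, looking along -z (the intrinsics and any distortion apply to the point x, -y, -z); pixel columns grow to the right and rows downward; lengths in m; the calibration is good to about 2 mm. A picture is of the moment at which its call begins.
- finish_job(): hands the job in, once; it reports no verdict.
Trained networks look in a picture, given as the dict that the camera call returned (one of the last four; its "shot" number tells which), for a name from the list of things; names that differ only in an ending like _2 or _b are one class to them, and where a whole thing is asked for, a point or a joint stands for the part that bears it (a point fixed in the world has none). Each returns a list of dicts, best first, with "confidence" (0 to 1); they miss things now and then, are a little off and sometimes report something else, mostly with a low value. They report only what shows in the picture. A call takes as long as a camera call. They do not tell look-alikes from the thing itself.
- look_for(picture, thing): "box" ([left, top, right, bottom] in pixels, round what is visible of it).
- mark_of(picture, thing): "centre" ([column, row] in pixels: a listed point, or the origin of a listed thing).
The state is a dict: "time_s": time; "joints": joint angles; "joint_velocities": joint speeds; "effort": joint torques, N m; "tcp_pos": TCP position; "ee_rot": TCP orientation; "wrist_force": force on the tool from outside, world axes, zero at the start; "moment": the same for the moment, N m; "gripper_width": opening from 0.0 (shut) to 1.0 (fully open).
Only numpy, scipy, OpenCV 4.12 (cv2) and the standard library are available. Lean on these libraries where they do the work, as an engineer would, in place of code of your own. Each camera call takes 0.05 s, during which the arm holds its last target.

TASK

Spin both vial carousels by hand where they stand, giving the finger peg on each disc a good push along the rim: one runs on freely, the other binds and stops at once. Then lift the binding carousel by its stem and set it down gently, flat and upright, on the floor of the large square steel tray, let go of it, and leave the free-running one standing where it is.

Things in the scene. Friction and masses are not known exactly. Their poses are not given: they have to be found in the camera images.
- carousel_a: vial carousel, one of two lookalikes, 0.73 kg: loose grey round base 130 mm across; fixed upright steel carrying stem on its axis, 20 mm thick, top 108 mm high; round it a white turning disc 140 mm across, underside 22, top 34 mm high (grey vial caps to 37). Origin: centre of underside, z up. One of the two coasts for seconds; the other stops once no longer pushed (0.7 N at the peg)
- carousel_b: vial carousel, the other of two lookalikes, 0.73 kg: loose grey round base 130 mm across; fixed upright steel carrying stem on its axis, 20 mm thick, top 108 mm high; round it a white turning disc 140 mm across, underside 22, top 34 mm high (grey vial caps to 37). Origin: centre of underside, z up. One of the two coasts for seconds; the other stops once no longer pushed (0.7 N at the peg)
- wheel_a (a joint): turning angle of the disc of carousel_a in rad, endless, 0 at the start, growing counter-clockwise seen from above
- wheel_b (a joint): turning angle of the disc of carousel_b in rad, endless, 0 at the start, growing counter-clockwise seen from above
- peg_a (a point): centre of the top of the dark upright finger peg on the disc of carousel_a: 14 mm diameter, 58 mm off the stem's axis, rising from the disc to 72 mm above the bench; it turns with the disc about the stem, either way, without stops. Which carousel stands where, and the peg's direction, change
- peg_b (a point): centre of the top of the dark upright finger peg on the disc of carousel_b: 14 mm diameter, 58 mm off the stem's axis, rising from the disc to 72 mm above the bench; it turns with the disc about the stem, either way, without stops. Which carousel stands where, and the peg's direction, change
- tray: large square open steel tray, fixed to the bench, 200 x 200 mm outside, 30 mm high, walls and floor 5 mm thick (190 x 190 mm inside). Origin: centre of its underside; x and y along its sides, z up. Small loose bystanders (dishes, jar, small stand, slide box, at most 90 mm high) stand beyond the work
There are look-alikes about, which are no part of the job. What is shaped like the carousel_a but green is not meant.

How it is judged (in metres and radians):
On the way:
1. both discs have been turned by at least 20 degrees with both carousels still standing within 40 mm of their places ((value of joint wheel_a above 0.35 rad or value of joint wheel_a below -0.35 rad) and (value of joint wheel_b above 0.35 rad or value of joint wheel_b below -0.35 rad) and distance of each of carousel_a, carousel_b from where it was at the start of the episode below 0.04 m), for 0.1 s.
At the end, for the whole second after the job is handed in: The binding carousel stands upright (within about 6 degrees) and at rest on the floor of the square tray, within 40 mm of its centre; the free-running carousel stands upright within 40 mm of where it started (its disc may still turn) (horizontal distance between carousel_b and tray below 0.04 m and z of carousel_b in the frame of tray between 0 and 0.01 m and angle between each of carousel_b, carousel_a's own z axis and vertical below 0.1 rad and linear speed of carousel_b below 0.02 m/s and distance of carousel_a from where it was at the start of the episode below 0.04 m); the robot touches nothing.
It fails at once if the carousel is dropped or slammed into the tray (over 80 N) (contact force between any of carousel_b, carousel_a and tray above 80 N).
It fails at once if a carousel tips by more than 30 degrees (angle between any of carousel_a, carousel_b's own z axis and vertical above 0.52 rad).
It also fails if it takes over 54 s, if anything falls off the work surface, if the arm or the gripper's body presses on something with over 40 N, if the wrist force passes 120 N, or if a joint passes its speed limit or range.

## Working session

There is one attempt and no reset: what is moved stays moved. The work goes in short steps, Python scripts to look and compute and a shell command to move; the robot and the scene stay as the last step left them, time stands still between calls to the robot, and variables do not carry over. Pictures are saved under pics/ and viewed, and the job is handed in when it is done.

```bash
mkdir -p pics; ls; cat > h.py <<'E'
from station import *
import numpy as np, cv2
def px2w(c,u,v,z=None):
    K=c["mtx"];k1=c["k1"]
    K=np.array(K);xd=(u-K[0,2])/K[0,0];yd=(v-K[1,2])/K[1,1]
    x,y=xd,yd
    for _ in range(20):
        s=1+k1*(x*x+y*y);x,y=xd/s,yd/s
    R=np.array(c["attitude"]);e=np.array(c["eye"])
    d=R@np.array([x,-y,-1.])
    if z is None:
        t=float(c["z_map"][int(round(v)),int(round(u))])
    else: t=(z-e[2])/d[2]
    return e+t*d
E
python3 - <<'E'
from h import *
s=sense();print({k:np.round(v,3).tolist() for k,v in s.items()})
for n in("scene","top"):
    c=capture(n);cv2.imwrite(f"pics/{n}0.png",c["image"]);print(n,np.round(c["eye"],3),np.round(c["attitude"],3).tolist(),c["k1"])
    for t,z in(("carousel_a",0),("peg_a",.072),("tray",0)):
        for r in mark_of(c,t): print(t,np.round(r["centre"],1),round(r["confidence"],2),np.round(px2w(c,*r["centre"],z),3))
        if t!="peg_a":
            for r in look_for(c,t): print(" box",t,np.round(r["box"]),round(r["confidence"],2))
E
```

```text
pics
{'time_s': 0.0, 'joints': [-53.138, 22.09, 0.38, -0.03, -68.411, -14.816], 'joint_velocities': [0.02, 0.093, 0.057, 0.036, 0.11, -0.015], 'effort': [-0.0, -39.067, 18.74, 4.22, 0.011, -0.0], 'tcp_pos': [0.234, -0.579, 0.24], 'ee_rot': [[-0.001, -0.375, 0.927], [0.002, 0.927, 0.375], [-1.0, 0.002, -0.0]], 'wrist_force': [0.194, 0.614, 0.638], 'moment': [0.048, 0.019, 0.009], 'gripper_width': 0.998}
scene [0.965 0.522 0.779] [[-0.691, -0.501, 0.521], [0.723, -0.485, 0.493], [0.005, 0.717, 0.697]] 0.01619156050866779
carousel_a [140.2 205.5] 0.95 [ 0.664 -0.296  0.   ]
carousel_a [199.9 171.6] 0.86 [ 0.456 -0.294  0.   ]
carousel_a [254.5 137. ] 0.85 [ 0.212 -0.306  0.   ]
carousel_a [330.6 281.3] 0.57 [0.493 0.246 0.   ]
 box carousel_a [235. 110. 274. 151.] 0.92
 box carousel_a [177. 140. 225. 188.] 0.84
 box carousel_a [305. 242. 364. 300.] 0.65
 box carousel_a [114. 171. 161. 217.] 0.62
peg_a [234.9 121.7] 0.95 [ 0.267 -0.337  0.072]
peg_a [147.  171.3] 0.8 [ 0.605 -0.325  0.072]
peg_a [195.1 143.4] 0.68 [ 0.43  -0.334  0.072]
peg_a [331.8 280.4] 0.64 [0.533 0.272 0.072]
peg_a 
[... 227 characters left out ...]
95368745
carousel_a [200.6 196.4] 0.71 [0.493 0.241 0.   ]
carousel_a [388.2 134. ] 0.61 [ 0.661 -0.303  0.   ]
carousel_a [400.9 289.1] 0.59 [ 0.215 -0.324  0.   ]
carousel_a [386.9 205.4] 0.57 [ 0.455 -0.292  0.   ]
 box carousel_a [175. 173. 224. 223.] 0.71
 box carousel_a [368. 182. 414. 227.] 0.7
 box carousel_a [368. 108. 417. 159.] 0.65
 box carousel_a [378. 268. 422. 314.] 0.63
peg_a [403. 149.] 0.94 [ 0.603 -0.322  0.072]
peg_a [418.7 274.4] 0.85 [ 0.264 -0.352  0.072]
peg_a [412.6 214.3] 0.75 [ 0.425 -0.342  0.072]
peg_a [212.  204.3] 0.65 [0.465 0.197 0.072]
tray [272.4 162. ] 0.97 [0.587 0.034 0.   ]
tray [203.4 198.8] 0.54 [0.486 0.233 0.   ]
 box tray [238. 126. 307. 197.] 0.65
```

View pics/scene0.png

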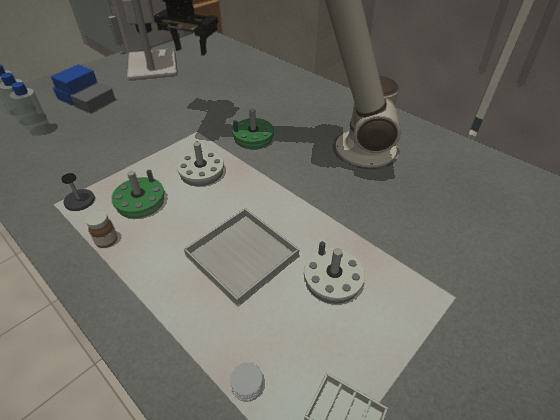

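View pics/top0.png

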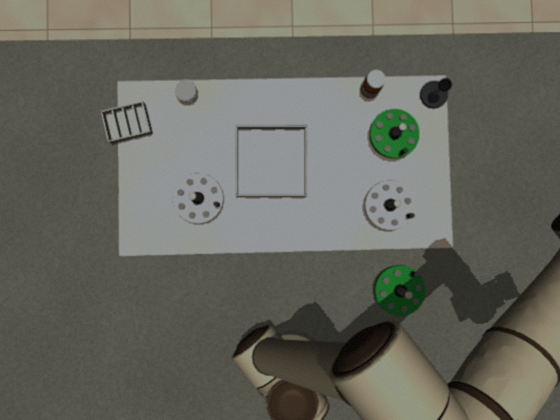

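The white carousels are at roughly top pixels (198,198) and (390,205), with the tray at (272,162). Both lookalikes at (395,133) and (400,290) are green, so I'll ignore them. Next I'll refine the stem and peg positions from depth.

```bash
cat >> h.py <<'E'
def cloud(c):
    K=np.array(c["mtx"]);h,w=c["z_map"].shape
    u,v=np.meshgrid(np.arange(w),np.arange(h))
    xd=(u-K[0,2])/K[0,0];yd=(v-K[1,2])/K[1,1];x,y=xd,yd
    for _ in range(10):
        s=1+c["k1"]*(x*x+y*y);x,y=xd/s,yd/s
    d=np.stack([x,-y,-np.ones_like(x)],-1)*c["z_map"][...,None]
    P=d@np.array(c["attitude"]).T+np.array(c["eye"])
    return P[c["z_map"]>0]
def near(P,x,y,r,z0,z1):
    m=(np.hypot(P[:,0]-x,P[:,1]-y)<r)&(P[:,2]>z0)&(P[:,2]<z1);return P[m]
E
python3 - <<'E'
from h import *
for n in("scene","top"):
    c=capture(n);P=cloud(c)
    for nm,x,y in(("L",.493,.243),("R",.456,-.293)):
        S=near(P,x,y,.03,.085,.13);print(n,nm,"stemtop",len(S),S.mean(0).round(3),S.max(0).round(3),S.min(0).round(3))
        D=near(P,x,y,.09,.028,.045);print("  disc mid",len(D),((D.max(0)+D.min(0))/2).round(3),(D.max(0)-D.min(0)).round(3))
        G=near(P,x,y,.085,.05,.085);G=G[np.hypot(G[:,0]-x,G[:,1]-y)>.035];print("  peg",len(G),G.mean(0).round(3) if len(G) else 0, len(G) and G[:,2].max())
    T=near(P,.588,.038,.16,.024,.036);print("tray",((T.max(0)+T.min(0))/2).round(3),(T.max(0)-T.min(0)).round(3), cv2.minAreaRect(T[:,:2].astype(np.float32)*1000))
E
```

```text
scene L stemtop 107 [0.49  0.248 0.102] [0.497 0.256 0.111] [0.477 0.238 0.086]
  disc mid 2228 [0.487 0.246 0.036] [0.141 0.139 0.017]
  peg 53 [0.47  0.193 0.065] 0.07426398100981968
scene R stemtop 63 [ 0.457 -0.284  0.1  ] [ 0.465 -0.275  0.111] [ 0.445 -0.296  0.087]
  disc mid 1028 [ 0.455 -0.287  0.037] [0.14  0.141 0.017]
  peg 2 [ 0.42  -0.34   0.073] 0.07363295796112534
tray [0.588 0.041 0.029] [0.206 0.205 0.011] ((587.4825439453125, 40.3129768371582), (202.7866973876953, 201.16909790039062), 88.54437255859375)
top L stemtop 59 [0.485 0.242 0.104] [0.494 0.253 0.112] [0.477 0.234 0.086]
  disc mid 1872 [0.485 0.243 0.036] [0.137 0.137 0.017]
  peg 26 [0.466 0.188 0.07 ] 0.07740771334922969
top R stemtop 60 [ 0.454 -0.288  0.104] [ 0.463 -0.28   0.113] [ 0.445 -0.299  0.086]
  disc mid 1826 [ 0.454 -0.29   0.036] [0.135 0.138 0.017]
  peg 31 [ 0.423 -0.336  0.068] 0.07708036100036364
tray [0.588 0.06  0.03 ] [0.205 0.247 0.012] ((588.0279541015625, 59.91490173339844), (242.75238037109375, 201.2665252685547), 88.43614959716797)
```

L is at (0.486, 0.245) with its peg at (0.468, 0.190). R is at (0.455, -0.289) with its peg at (0.423, -0.337), and the tray is at (0.588, 0.040). I'll approach R's peg first with the jaws shut.

```bash
python3 -m creep '[[0,20,40,0,0.15],[0,45,80,0,0.3],[0,70,120,0,0.45],[0,95,165,0,0.61],[0,118,205,0,0.61],[0,138,240,-30,0.61],[0,155,272,-60,0.61],[0,155,272,-90,0.61]]'
```

```text
time_s: 1.5
tcp_pos: [0.3915, -0.3045, 0.1515]
ee_rot: [[0.003, -0.841, 0.54], [-0.001, 0.54, 0.841], [-1.0, -0.003, 0.001]]
wrist_force: [0.3, -1.2, -0.2]
gripper_width: 0.359
```

```bash
python3 -m creep '[[0,-3,-3,-10,0],[0,-3,-3,-20,0],[0,-3,-3,-35,0],[0,-3,-3,-50,0],[0,-3,-3,-65,0],[0,-3,-3,-80,0],[0,-3,-3,-80,0],[0,-3,-3,-80,0]]'
```

```text
time_s: 2.3
tcp_pos: [0.3889, -0.3085, 0.0723]
ee_rot: [[0.004, -0.841, 0.541], [-0.001, 0.541, 0.841], [-1.0, -0.004, 0.001]]
wrist_force: [0.6, -0.2, 0.6]
gripper_width: 0.006
```

```bash
python3 -m creep '[[0,12,-8,0,0],[0,29,-19,0,0],[0,46,-30,0,0],[0,54,-35,0,0],[0,50,-31,20,0],[0,50,-31,60,0],[0,50,-31,90,0],[0,50,-31,100,0]]'
python3 - <<'E'
from h import *
for i in range(3):
    c=capture("scene");cv2.imwrite(f"pics/R{i}.png",c["image"][90:230,100:300])
    t=capture("top");cv2.imwrite(f"pics/RT{i}.png",t["image"][150:260,320:470])
    for r in mark_of(c,"peg_a"): 
        p=px2w(c,*r["centre"],.072); 
        d=p[:2]-[.455,-.2885]
        if np.hypot(*d)<.1: print(sense()["time_s"],np.degrees(np.arctan2(d[1],d[0])),np.hypot(*d),r["confidence"])
E
```

```text
time_s: 3.1
tcp_pos: [0.4404, -0.3405, 0.1769]
ee_rot: [[0.011, -0.841, 0.541], [-0.005, 0.541, 0.841], [-1.0, -0.012, 0.002]]
wrist_force: [1.3, 0.0, 0.5]
gripper_width: 0.009
3.25 30.38200441757789 0.057913810537593986 0.65
3.4 65.87191770058621 0.06875478855316204 0.8
3.55 97.0430217522121 0.06302849378469187 0.82
```

```bash
python3 - <<'E'
import cv2,numpy as np
a=[cv2.resize(cv2.imread(f"pics/R{i}.png"),None,fx=1.3,fy=1.3) for i in range(3)]
b=[cv2.resize(cv2.imread(f"pics/RT{i}.png"),(260,182)) for i in range(3)]
cv2.imwrite("pics/Rm.png",np.vstack([np.hstack(a),np.hstack(b)]))
E
```

```text
(no output)
```

View pics/Rm.png

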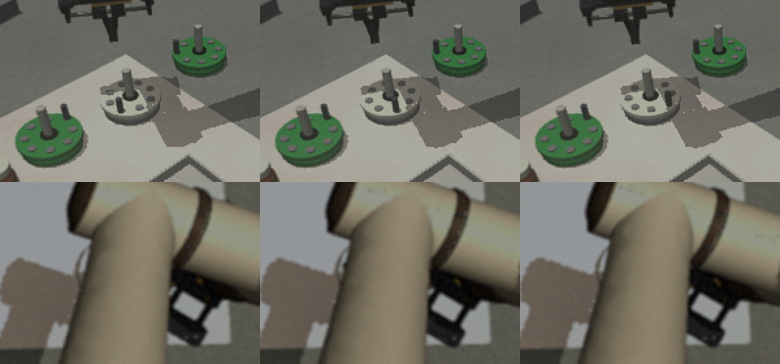

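R keeps spinning at about 220°/s (30°, 66°, 97° over successive frames), so it's the free one. L should be the binding one, and I'll push it to check.

```bash
python3 -m creep '[[0,0,45,0,0],[0,0,95,0,0],[0,0,145,0,0],[0,0,195,0,0.1],[0,0,245,0,0.2],[0,0,295,0,0.26],[0,-5,345,0,0.26],[0,-8,395,0,0.26]]'; python3 -m creep '[[0,-3,45,0,0],[0,-5,95,0,0],[0,-5,140,-20,0],[0,-5,155,-50,0],[0,-5,155,-75,0],[0,-5,155,-95,0],[0,-5,155,-106,0],[0,-5,155,-106,0]]'
```

```text
time_s: 4.35
tcp_pos: [0.4297, 0.0573, 0.1707]
ee_rot: [[0.001, -0.952, 0.307], [-0.0, 0.307, 0.952], [-1.0, -0.001, 0.0]]
wrist_force: [1.6, -0.6, 0.2]
gripper_width: 0.001
time_s: 5.15
tcp_pos: [0.4239, 0.2115, 0.0632]
ee_rot: [[-0.002, -0.952, 0.307], [-0.003, 0.307, 0.952], [-1.0, 0.001, -0.004]]
wrist_force: [0.4, 0.0, -0.2]
gripper_width: 0.003
```

```bash
python3 -m creep '[[0,14,-5,8,0],[0,33,-11,8,0],[0,52,-17,8,0],[0,62,-20,8,0],[0,55,-18,20,0],[0,35,-30,60,0],[0,0,-60,90,0],[0,-30,-100,100,0]]'
python3 - <<'E'
from h import *
for i in range(3):
    c=capture("scene");cv2.imwrite(f"pics/L{i}.png",c["image"])
    for r in mark_of(c,"peg_a"): 
        p=px2w(c,*r["centre"],.072); 
        for nm,q in(("L",[.486,.245]),("R",[.455,-.2885])):
            d=p[:2]-q
            if np.hypot(*d)<.1: print(nm,sense()["time_s"],np.degrees(np.arctan2(d[1],d[0])),np.hypot(*d),r["confidence"])
    P=cloud(c)
    for nm,x,y in(("L",.486,.245),("R",.455,-.2885)):
        S=near(P,x,y,.03,.085,.115)
        if len(S):print("  stem",nm,len(S),S.mean(0).round(3))
E
```

```text
time_s: 5.95
tcp_pos: [0.3971, 0.1165, 0.165]
ee_rot: [[0.003, -0.953, 0.304], [-0.0, 0.304, 0.953], [-1.0, -0.003, 0.001]]
wrist_force: [0.0, 0.7, 0.7]
gripper_width: 0.004
L 6.05 -76.87624986239017 0.058830586724666845 0.72
R 6.05 -156.2744389922942 0.04847870160376242 0.66
  stem L 108 [0.49  0.248 0.102]
  stem R 62 [ 0.457 -0.284  0.1  ]
R 6.15 -155.52178962706557 0.056423694414082695 0.97
L 6.15 -78.02676896050875 0.060232866574873485 0.94
  stem L 109 [0.49  0.248 0.101]
  stem R 64 [ 0.457 -0.284  0.1  ]
R 6.25 -133.28962127300625 0.05470387987107005 0.78
L 6.25 -69.49602363530995 0.05322500325584198 0.74
  stem L 105 [0.49  0.248 0.102]
  stem R 63 [ 0.457 -0.284  0.1  ]
```

View pics/L2.png

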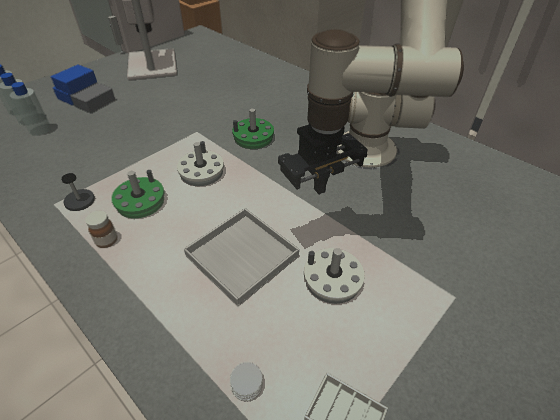

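L moved about 30–35° and then stayed put at −75°±5, while R was still coasting 3 s later. So L is the binding one, and neither stem has shifted. Next I'll grasp L's stem above peg height.

```bash
python3 -m creep '[[0.7,20,30,5,0],[0.7,40,60,5,0],[0.7,65,95,5,0],[0.7,90,127,5,0],[0.7,90,127,0,0],[0.7,90,127,0,0],[0.7,90,127,0,0],[0.7,90,127,0,0]]'; python3 - <<'E'
from h import *
print(sense()["tcp_pos"])
c=capture("scene");cv2.imwrite("pics/g0.png",c["image"][150:330,230:440])
P=cloud(c);G=near(P,.486,.245,.085,.055,.08);G=G[np.hypot(G[:,0]-.486,G[:,1]-.245)>.035];print(len(G),G.mean(0),np.degrees(np.arctan2(*(G.mean(0)[:2]-[.486,.245])[::-1])))
E
```

```text
time_s: 7.05
tcp_pos: [0.4872, 0.2428, 0.1624]
ee_rot: [[-0.001, -0.952, 0.306], [-0.003, 0.306, 0.952], [-1.0, 0.0, -0.003]]
wrist_force: [-0.3, 0.2, 0.2]
gripper_width: 0.638
[0.48715125 0.24282759 0.16243039]
47 [0.50865224 0.19320593 0.06731821] -66.37774069767002
```

View pics/g0.png

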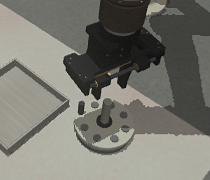

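The peg is now at about −68°, so the disc turned roughly 38°. The jaws are centred over the stem. Descending and gripping.

```bash
python3 -m creep '[[0.7,0,1,-20,0],[0.7,0,1,-40,0],[0.7,0,1,-55,0],[0.7,0,1,-65,0],[0.7,0,1,-65,0],[0.4,0,1,-65,0],[0.1,0,1,-65,0],[0.05,0,1,-65,0]]'; python3 -m creep '[[0.05,0,1,0,0],[0.05,0,1,0,0],[0.05,0,1,0,0],[0.05,0,1,0,0],[0.05,0,1,5,0],[0.05,0,1,10,0],[0.05,0,1,15,0],[0.05,0,1,20,0]]'
```

```text
time_s: 7.9
tcp_pos: [0.4876, 0.2442, 0.0986]
ee_rot: [[0.001, -0.952, 0.306], [-0.001, 0.306, 0.952], [-1.0, -0.001, -0.001]]
wrist_force: [0.8, -0.1, -0.7]
gripper_width: 0.511
time_s: 8.7
tcp_pos: [0.4874, 0.2449, 0.1185]
ee_rot: [[0.0, -0.952, 0.307], [-0.002, 0.307, 0.952], [-1.0, -0.001, -0.002]]
wrist_force: [-0.9, 0.4, -6.6]
gripper_width: 0.222
```

The grip width (19 mm) and load (−6.6 N) match the lifted carousel. I'll raise it and carry it over the tray.

```bash
python3 -m creep '[[0.05,0,0,15,0],[0.05,0,0,35,0],[0.05,5,-10,55,0],[0.05,15,-30,65,0],[0.05,30,-60,65,0],[0.05,45,-92,65,0],[0.05,60,-124,65,0],[0.05,76,-156,65,0]]'; python3 -m creep '[[0.05,10,-20,0,0],[0.05,18,-36,0,0],[0.05,23,-46,0,0],[0.05,25,-49,0,0],[0.05,25,-49,0,0],[0.05,25,-49,0,0],[0.05,25,-49,0,0],[0.05,25,-49,0,0]]'; python3 - <<'E'
from h import *
c=capture("scene");cv2.imwrite("pics/c0.png",c["image"])
t=capture("top");cv2.imwrite("pics/c1.png",t["image"])
print(sense()["tcp_pos"],sense()["wrist_force"])
E
```

```text
time_s: 9.5
tcp_pos: [0.5633, 0.0875, 0.1835]
ee_rot: [[-0.001, -0.952, 0.306], [-0.002, 0.306, 0.952], [-1.0, 0.0, -0.002]]
wrist_force: [0.4, 0.9, -6.6]
gripper_width: 0.223
time_s: 10.3
tcp_pos: [0.5881, 0.0392, 0.1836]
ee_rot: [[-0.001, -0.952, 0.306], [-0.002, 0.306, 0.952], [-1.0, 0.0, -0.002]]
wrist_force: [0.5, 0.1, -6.6]
gripper_width: 0.216
[0.58818808 0.03899998 0.18352607] [ 0.77396054  0.55690379 -7.00564464]
```

View pics/c0.png

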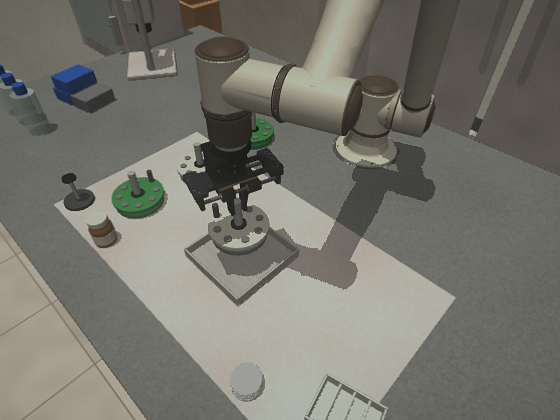

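View pics/c1.png

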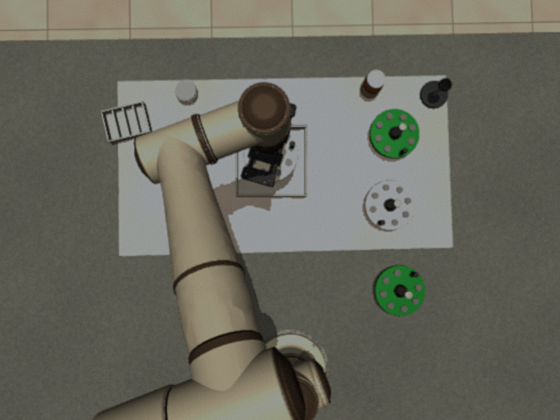

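The carousel hangs upright at scene (240,225), over the tray. I'll lower it to about 8 mm above the floor and then creep down.

```bash
python3 -m creep '[[0.05,0,0,-12,0],[0.05,0,0,-26,0],[0.05,0,0,-40,0],[0.05,0,0,-54,0],[0.05,0,0,-64,0],[0.05,0,0,-70,0],[0.05,0,0,-72,0],[0.05,0,0,-72,0]]'; python3 -m creep '[[0.05,0,0,-1,0],[0.05,0,0,-2,0],[0.05,0,0,-3,0],[0.05,0,0,-4,0],[0.05,0,0,-5,0],[0.05,0,0,-6,0],[0.05,0,0,-6,0],[0.05,0,0,-6,0]]'
```

```text
time_s: 11.2
tcp_pos: [0.5884, 0.039, 0.1115]
ee_rot: [[-0.0, -0.952, 0.306], [-0.002, 0.306, 0.952], [-1.0, -0.0, -0.002]]
wrist_force: [0.3, 0.2, -5.2]
gripper_width: 0.222
time_s: 12.0
tcp_pos: [0.5884, 0.039, 0.1055]
ee_rot: [[-0.001, -0.952, 0.306], [-0.002, 0.306, 0.952], [-1.0, -0.0, -0.002]]
wrist_force: [0.8, 0.2, -6.7]
gripper_width: 0.216
```

```bash
python3 -m creep '[[0.05,0,0,-0.5,0],[0.05,0,0,-1,0],[0.05,0,0,-1.5,0],[0.05,0,0,-2,0],[0.05,0,0,-2,0],[0.05,0,0,-2,0],[0.05,0,0,-2,0],[0.05,0,0,-2,0]]'
```

```text
time_s: 12.8
tcp_pos: [0.5885, 0.0389, 0.1038]
ee_rot: [[-0.0, -0.952, 0.306], [-0.002, 0.306, 0.952], [-1.0, -0.0, -0.002]]
wrist_force: [0.5, -0.7, -3.9]
gripper_width: 0.219
```

```bash
python3 -m creep '[[0.05,0,0,-0.5,0],[0.05,0,0,-0.5,0],[0.05,0,0,-1,0],[0.05,0,0,-1,0],[0.05,0,0,-1,0],[0.05,0,0,-1,0],[0.05,0,0,-1,0],[0.05,0,0,-1,0]]'
```

```text
time_s: 13.6
tcp_pos: [0.5885, 0.039, 0.1037]
ee_rot: [[0.0, -0.952, 0.305], [-0.002, 0.305, 0.952], [-1.0, -0.001, -0.002]]
wrist_force: [-4.7, 0.2, 5.5]
gripper_width: 0.219
```

The force went from −6.7 N hanging to +5.5 N, so it's standing on the floor. Now I'll release slowly, then go up and back.

```bash
python3 -m creep '[[0.3,0,0,0,0],[0.45,0,0,0,0],[0.6,0,0,0,0],[0.7,0,0,0,0],[0.7,0,0,0,0],[0.7,0,0,0,0],[0.7,0,0,0,0],[0.7,0,0,0,0]]'; python3 -m creep '[[0.7,0,0,10,0],[0.7,0,0,25,0],[0.7,0,0,45,0],[0.7,0,0,70,0],[0.7,-20,20,100,0],[0.7,-50,40,120,0],[0.7,-80,70,120,0],[0.7,-110,100,120,0]]'; python3 -m creep '[[0.7,-30,30,0,0],[0.7,-50,65,0,0],[0.7,-60,100,0,0],[0.7,-60,140,0,0],[0.7,-60,180,0,0],[0.7,-60,200,0,0],[0.7,-60,200,0,0],[0.7,-60,200,0,0]]'
python3 - <<'E'
from h import *
for n in("scene","top"):
    c=capture(n);cv2.imwrite(f"pics/f_{n}.png",c["image"]);P=cloud(c)
    for nm,x,y in(("B",.588,.04),("R",.455,-.2885)):
        S=near(P,x,y,.04,.095,.13);D=near(P,x,y,.09,.035,.05) if nm=="B" else near(P,x,y,.09,.028,.045)
        A=np.c_[D[:,:2],np.ones(len(D))];k=np.linalg.lstsq(A,D[:,2],rcond=None)[0]
        print(n,nm,"stem",len(S),S.mean(0).round(3),S[:,2].max().round(3),"disc",len(D),((D.max(0)+D.min(0))/2).round(3),"slope",k[:2].round(3),"med z",np.median(D[:,2]).round(3))
print(sense()["tcp_pos"],sense()["wrist_force"])
E
```

```text
time_s: 14.4
tcp_pos: [0.5885, 0.039, 0.1037]
ee_rot: [[0.0, -0.952, 0.305], [-0.002, 0.305, 0.952], [-1.0, -0.001, -0.002]]
wrist_force: [0.2, 0.5, 0.7]
gripper_width: 0.693
time_s: 15.2
tcp_pos: [0.4779, 0.1397, 0.2255]
ee_rot: [[0.003, -0.952, 0.306], [-0.0, 0.306, 0.952], [-1.0, -0.003, 0.001]]
wrist_force: [-0.7, 0.6, 0.0]
gripper_width: 0.699
time_s: 16.0
tcp_pos: [0.4176, 0.3392, 0.2255]
ee_rot: [[0.002, -0.952, 0.306], [-0.001, 0.306, 0.952], [-1.0, -0.003, -0.0]]
wrist_force: [-0.4, -1.2, 0.2]
gripper_width: 0.701
scene B stem 83 [0.59  0.042 0.108] 0.115 disc 1879 [0.589 0.04  0.042] slope [-0.001 -0.002] med z 0.039
scene R stem 47 [ 0.456 -0.285  0.104] 0.11 disc 1009 [ 0.455 -0.287  0.036] slope [-0.007 -0.004] med z 0.034
top B stem 52 [0.586 0.037 0.111] 0.116 disc 1805 [0.588 0.038 0.042] slope [-0.002 -0.001] med z 0.039
top R stem 51 [ 0.454 -0.289  0.107] 0.114 disc 1824 [ 0.455 -0.291  0.037] slope [ 0.    -0.004] med z 0.035
[0.41781969 0.33846168 0.22564421] [0.24439118 0.24782934 0.57550447]
```

View pics/f_scene.png

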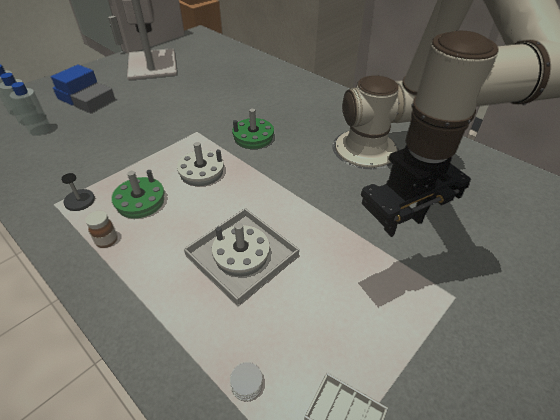

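View pics/f_top.png

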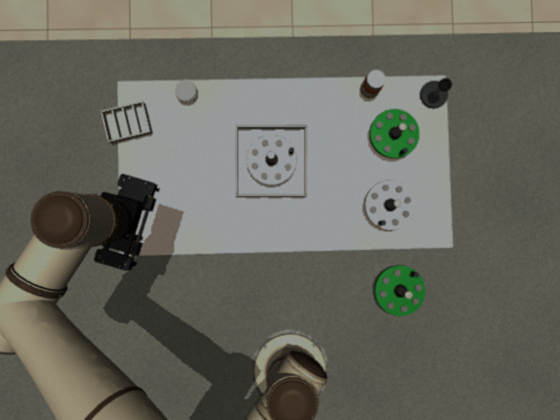

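The carousel sits flat, centred in the tray at top pixel (271,160). The free one is in place at (390,205), and the arm is well clear.

```bash
python3 -c "from station import *; print(finish_job())"
```

```text
the job is handed in; nothing more can be done
None
```

I spun both white carousels where they stood. The binding one now stands flat in the square tray, and the free-running one is still in its place. The job was handed in at about 16 s of the 54 s allowed; no verdict is reported.

- **Spin test:** the right-hand carousel (y ≈ −0.29) ran on at about 220°/s and was still turning 3 s later. The left-hand one (y ≈ +0.245) turned about 35–38° and stopped at once, so it was the binding one. Neither stem moved noticeably.
- **Placing:** I lifted the binding one by its stem (about 6.6 N on the wrist) and lowered it slowly onto the tray floor. The highest wrist reading I saw at touchdown was about 5.5 N upward plus a 5 N side load. Readings come only at the end of each call, so I did not see the peak.
- **Last checks, both cameras:**
  - The binding carousel is within about 3 mm of the tray's centre, its disc is level (slope 0.002 or less), and it sits about 5 mm higher than on the bench, which matches the tray floor.
  - The free carousel is within about 3 mm of where it started and upright.
  - The gripper is open and clear of everything.
- **Disagreements:** single readings of the left peg's angle after the push scattered from −66° to −78°. Even the lowest implies about 30° of turn, well over the 20° needed. One top-camera fit of the tray gave its centre 20 mm off in y. I did not use it, because the other camera and the network's mark agreed on y ≈ 0.04.

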